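# Check a moulding block on the height gauge

### The arm

A 6-joint arm with a two-finger parallel gripper is mounted at the origin on the work surface. World frame = base frame: x ahead of the robot, y to its left, z up, the work surface at z = 0. Lengths are in m, angles in degrees, forces in N, time in s.
With the tool pointing down it reaches from about 0.375 to 0.9 m from the base axis. Payload 3.1 kg.
Tool frame: the origin (TCP) lies midway between the tips of the shut fingers; the grasp point (between the pads) lies 19 mm behind it; z points along the fingers, y is the direction in which the jaws open and shut (so a half turn about z gives the same grasp; the last joint's range is limited). The gripper opens to 87 mm and grips with 3 to 60 N. Pads are 19 mm wide; open, the fingers measure 117 mm over their backs; the gripper's body (75 mm by 190 mm) begins 51 mm behind the grasp point.
Start: joints at [-76.003, 30.224, 82.088, -0, 67.689, -10.227], TCP at [0.256, -0.57, 0.223] pointing down, gripper open.
Joint ranges: [-176.69, 176.69], [-43.24, 126.21], [12.49, 139.97], [-82, 262], [0, 151.66], [-163.58, 163.58]. Speed limits (degrees/s): [159.86, 159.86, 180, 180, 180, 180].

### API

Orientations are given as [roll, pitch, yaw] about the fixed x, y, z axes, in that order (R = Rz(yaw) Ry(pitch) Rx(roll)).
In Python, from plant import arm gives the robot as it stands.
- The arm moves only by the tool move_arm, never from a script. Its argument "rows" is text: rows parted by semicolons, each of 6 numbers parted by spaces: the shift along the world's x, y, z in m, then the turn, a rotation vector about the world's x, y, z in degrees. In form: tx ty tz wx wy wz; .... A call has 1 to 20 rows; each row is the pose to reach, as a shift and turn from the pose commanded when the call began; what a row does not reach only later rows make up. A row lasts 1/8 s, in which the tool goes at most 62.5 mm and 10.7 degrees, less where a joint would pass 70% of its speed; a pose out of reach is approached as far as the arm can. A call with a gripper value outside its range is refused whole. "grip" is the finger opening in m, from 0 to 0.087, set as the call begins (left out, the last holds). The fingers move at their own pace and stop on an object; "squeeze" is the grip in N (left out, the last holds). Time passes only in rows, so rows that repeat a pose let the fingers close. It gives the time, the measured TCP pose, the force and the opening at its end, in the units of the state.
- arm.read_state(): the state, without advancing time (a new reading comes with each control period).
- arm.capture(name): name is "scene" or "top" or "wrist"; returns a dict with "img" (420x560x3 uint8, blue, green, red), "fov_y" (degrees; the focal length in pixels is half the picture's height over the tangent of half this angle, whatever the lens; pixels are square), "cx", "cy" (the principal point, pixels), "eye" and "attitude" of the camera in the world. Camera axes: x right, y up, looking along -z (the intrinsics and any distortion apply to the point x, -y, -z); pixel columns grow to the right and rows downward; lengths in m; the calibration is good to about 2 mm. A picture is of the moment at which its call begins. There is no depth.
- arm.hand_in(): hands the job in, once; it reports no verdict.
Trained networks look in the newest picture that a camera, given by its name, has taken for a name from the list of things; names that differ only in an ending like _2 or _b are one class to them, and where a whole thing is asked for, a point or a joint stands for the part that bears it (a point fixed in the world has none). Each returns a list of dicts, best first, with "conf" (0 to 1); they miss things now and then, are a little off and sometimes report something else, mostly with a low value. They report only what shows in the picture. A call takes as long as a camera call. They do not tell look-alikes from the thing itself.
- arm.outline_of(target, camera): "region" (420x560 bool, what is visible of it) and "xy" ([column, row] in pixels, amid what is visible of it).
The state is a dict: "time": time; "q": joint angles; "joint_velocities": joint speeds; "tau": joint torques, N m; "tool_pos": TCP position; "tool_rot": TCP orientation; "force": force on the tool from outside, world axes, zero at the start; "moment": the same for the moment, N m; "grip_width": opening from 0.0 (shut) to 1.0 (fully open).
Only numpy, scipy, OpenCV 4.12 (cv2) and the standard library are available. Lean on these libraries where they do the work, as an engineer would, in place of code of your own. Each camera call takes 0.05 s, during which the arm holds its last target.

### The job

Take the crowned wooden moulding block and set it down flat on the entry end of the aluminium height gauge, its raised crown towards the bridge bar. Then slide it along the plate between the guide rails so that the crown passes under the bar and the nose meets the brass stop screw, and hold it against the screw for a second with a gentle, steady push of about 10 N (never more than 20 N), without jamming or bumping the bridge. Leave the block lying there, let go of it, and do not shift the other things on the bench.

Things in the scene. Friction and masses are not known exactly. Their poses are not given: they have to be found in the camera images.
- block: The moulding block: beech, 120 long (x) x 44 wide (y), 180 g +-30 percent. A flat slab 30 high with a raised crown 40 long x 36 wide from x = +15 to +55, its top 42 above the underside; the rest (x = -60 to +15) is the low tail. Origin: centre of the underside; +x points to the nose (crown end), z up. It can be gripped across its 44 width and pushed on its flat tail end.
- block_nose (a point): Middle of the block's nose end at its underside, 60 ahead of the block's origin along its x.
- gauge: Fixed height gauge on the bench: aluminium plate 330 x 120 x 8, from x = -200 (entry end) to +130 (stop end), y = -60 to +60. Origin: on the bench surface below the middle of the bridge bar; +x is the direction in which blocks are pushed, z up; the plate's top is at z = 8.
- lane_mouth (a point): Where the two dark steel guide rails of the gauge begin to run parallel: a point on the plate, mid-lane, at gauge x = -35. The rails are 8 wide, 8 high (tops 16 above the bench) and run on to x = +85; inner faces 48 apart (2 clearance each side of the block). Flared lead-ins start at x = -62, some 65 apart.
- bridge: The gauge's fixed bridge: a square steel bar 12 x 12 across the lane at x = -6 to +6 of the gauge, underside 44 above the plate (2 above the crown of a block that lies flat), top 64 above the bench, on two posts 18 x 16 at y = -46 and +46. Origin and axes are those of the gauge.
- bar_mid (a point): Middle of the bar's underside, 52 above the bench.
- entry (a point): Point on top of the plate, 120 before the bar: with the block's origin here the block lies on the entry end, nose just before the rails' straight part.
- stop: Fixed stop bracket 20 x 60 x 34 on the plate, near face at gauge x = +95. Origin and axes are those of the gauge. Its brass set screw (head 18 across, axis 24 above the bench) points along -x; its setting is unmeasured: the head's face is somewhere from x = +58 to +74 (block origin then at -2 to +14), rigid, to be found by feel. The block slides with only 1 to 2 N of friction.
- slab: Bystander: plain wooden slab 90 x 42 x 22 without a crown, lying beside the gauge. Origin: centre of underside.
- spool: Bystander: black thread spool, 36 across, 35 high, near the block. Origin: centre of underside.
- jar: Bystander: small amber jar, 44 across, 48 high, beside the gauge. Origin: centre of underside.
- mallet: Bystander: long-handled hammer lying beyond the gauge. Origin: centre of its underside.
- awl: Bystander: awl with a dark handle, lying. Origin: centre of its underside.
- dye: Bystander: white bottle 56 across, 120 high. Origin: centre of underside.
- cup: Bystander: terracotta cup 72 across, 80 high. Origin: centre of underside.
Mind the look-alikes: they are no part of the job. Leave any black or turquoise look-alike of the block alone.

How it is judged:
By the outcome, as a careful person would: the job done as asked, in the order asked, and still so for the second after the job is handed in, with the robot touching nothing.
It also fails if it takes over 62 s, if anything falls off the work surface, if the arm or the gripper's body presses on something with over 40 N, if the wrist force passes 120 N, or if a joint passes its speed limit or range.

## Working session

There is one attempt and no reset: what is moved stays moved. The work goes in short steps, Python scripts to look and compute and a tool call to move; the robot and the scene stay as the last step left them, time stands still between calls to the robot, and variables do not carry over. Pictures are saved under pics/ and viewed, and the job is handed in when it is done.

Besides the shell and the picture viewer there is one more tool, called as a command line: name --argument value ..., lists and objects as JSON in quotes. move_arm: Moves the arm, as the interface text tells. Its arguments: {"type":"object","properties":{"rows":{"type":"string"},"grip":{"type":"number"},"squeeze":{"type":"number"}},"required":["rows"]}

```bash
ls; mkdir -p pics
python3 - <<'E'
from plant import arm
import cv2
s=arm.read_state();print(s)
for n in("scene","top","wrist"):
    c=arm.capture(n);cv2.imwrite(f"pics/{n}0.png",c["img"]);print(n,{k:v for k,v in c.items() if k!="img"})
E
```

```text
pics
{'time': 0.0, 'q': array([-7.60045245e+01,  3.02793438e+01,  8.21566181e+01, -4.72202388e-04,
        6.76896004e+01, -1.02276239e+01]), 'joint_velocities': array([-0.06126005,  0.00564492, -0.05790793,  0.00750218, -0.0690629 ,
       -0.00203302]), 'tau': array([-6.31538915e-04, -4.40046787e+01, -1.76592153e+01,  6.33846782e-02,
        5.80563443e-02, -1.47754113e-04]), 'tool_pos': array([ 0.25627171, -0.56923408,  0.22156631]), 'tool_rot': array([-1.79876355e+02, -2.18651975e-02,  2.42232555e+01]), 'force': array([ 0.20864549, -0.05001316,  0.21047472]), 'moment': array([0.01317515, 0.01210358, 0.04033477]), 'grip_width': 1.0027688242912816}
scene {'fov_y': 53.3643410048426, 'cx': 290.2709278301788, 'cy': 209.99194479073986, 'eye': array([1.14785467, 0.22500212, 0.98786927]), 'attitude': array([ 3.46004769e+01, -1.68061009e-02,  1.07925999e+02])}
top {'fov_y': 57.949717329661844, 'cx': 283.37082820543293, 'cy': 209.13585183769666, 'eye': array([0.47988471, 0.05511579, 1.09076392]), 'attitude': array([  4.20973373,   0.17144598, -90.78683608])}
wrist {'fov_y': 61.89900315340411, 'cx': 277.3598932462435, 'cy': 206.13163334102194, 'eye': array([ 0.31315633, -0.54109321,  0.38411823]), 'attitude': array([-13.90487916,   0.14477582, -65.82335841])}
```

View pics/scene0.png

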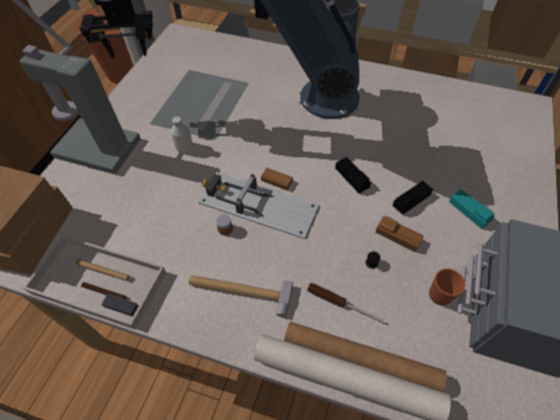

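View pics/top0.png

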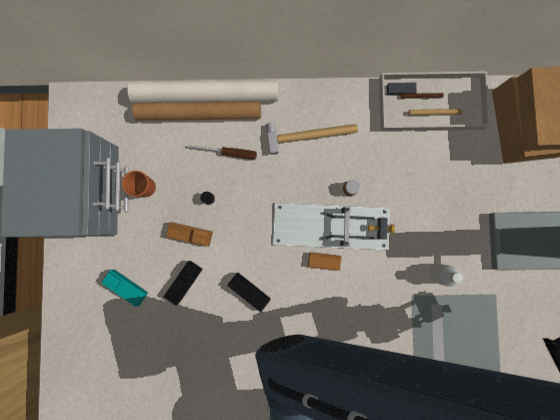

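View pics/wrist0.png

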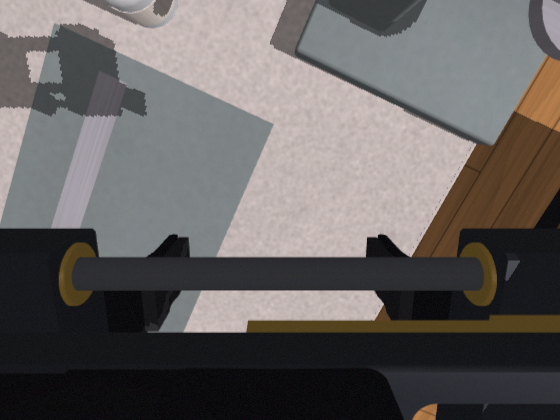

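The scene shows the brown block at about (400,233) and the gauge at (258,203). In the top view they are at (189,234) and (331,227), with the gauge's stop end to the right. Next I'll localize both precisely.

```bash
cat > h.py <<'E'
import numpy as np, cv2
from scipy.spatial.transform import Rotation as R
def cam(c):
    f=210/np.tan(np.radians(c["fov_y"]/2)); Rm=R.from_euler('xyz',c["attitude"],degrees=True).as_matrix()
    return f,Rm,np.array(c["eye"]),c["cx"],c["cy"]
def ray(c,uv,z):
    f,Rm,e,cx,cy=cam(c); d=Rm@np.array([(uv[0]-cx)/f,-(uv[1]-cy)/f,-1]); return e+d*(z-e[2])/d[2]
def proj(c,P):
    f,Rm,e,cx,cy=cam(c); p=(np.atleast_2d(P)-e)@Rm; return np.c_[cx+f*p[:,0]/-p[:,2],cy+f*p[:,1]/p[:,2]]
E
python3 - <<'E'
from plant import arm
from h import *
for n in("top","scene"):
    c=arm.capture(n)
    for t in("block","gauge","bridge","stop","slab"):
        for o in arm.outline_of(t,n)[:3]:
            z={"block":.03,"gauge":.008,"slab":.022}.get(t,.03)
            m=o["region"].astype(np.uint8)
            print(n,t,round(o["conf"],2),np.round(o["xy"]),m.sum(),np.round(ray(c,o["xy"],z),3), [np.round(x,1) for x in cv2.minAreaRect(cv2.findNonZero(m))] if m.sum() else 0)
    if n=="top":
        a=cv2.resize(c["img"][205:265,150:230],None,fx=5,fy=5,interpolation=2);b=cv2.resize(c["img"][190:260,265:405],None,fx=5,fy=5,interpolation=2)
    else:
        a=cv2.resize(c["img"][205:260,365:435],None,fx=5,fy=5,interpolation=2);b=cv2.resize(c["img"][165:245,190:330],None,fx=5,fy=5,interpolation=2)
    cv2.imwrite(f"pics/{n}_blk.png",a);cv2.imwrite(f"pics/{n}_g.png",b)
E
```

```text
top block 0.95 [187. 233.] 742 [0.495 0.327 0.03 ] [array([189.3, 234.2]), array([45.1, 17.4]), np.float64(12.5)]
top block 0.81 [124. 287.] 885 [0.349 0.502 0.03 ] [array([124.1, 287.8]), array([45.7, 20.1]), np.float64(34.7)]
top block 0.7 [182. 284.] 825 [0.355 0.342 0.03 ] [array([182.8, 282.7]), array([18.5, 46.9]), np.float64(34.1)]
top gauge 0.72 [329. 224.] 4880 [ 0.514 -0.073  0.008] [array([333.8, 226.8]), array([120.7,  42.7]), np.float64(2.7)]
top bridge 0.63 [347. 229.] 223 [ 0.501 -0.12   0.03 ] [array([344.7, 226.5]), array([ 8.1, 39.2]), np.float64(2.5)]
top bridge 0.24 [186. 234.] 745 [0.493 0.33  0.03 ] [array([188.9, 234. ]), array([44.4, 17.5]), np.float64(14.0)]
top stop 0.66 [385. 226.] 262 [ 0.506 -0.226  0.03 ] [array([381.8, 228.4]), array([18.8, 20.3]), np.float64(49.4)]
top stop 0.6 [324. 261.] 490 [ 0.413 -0.054  0.03 ] [array([324.4, 261. ]), array([32.4, 15.8]), np.float64(8.1)]
top stop 0.18 [138. 186.] 724 [0.628 0.466 0.03 ] [array([139., 184.]), array([26., 34.]), np.float64(90.0)]
top slab 0.45 [330. 230.] 4946 [ 0.499 -0.075  0.022] [array([333.4, 
[... 173 characters left out ...]
ock 0.92 [413. 197.] 713 [0.368 0.341 0.03 ] [array([412.8, 196.5]), array([18.3, 42.4]), np.float64(56.3)]
scene block 0.84 [475. 208.] 828 [0.354 0.51  0.03 ] [array([472.4, 207.7]), array([44.8, 20.5]), np.float64(39.8)]
scene gauge 0.9 [259. 201.] 4040 [ 0.504 -0.079  0.008] [array([258.5, 199.3]), array([116.9,  44.3]), np.float64(18.8)]
scene bridge 0.59 [245. 189.] 315 [ 0.49  -0.124  0.03 ] [array([246. , 193.3]), array([12. , 40.5]), np.float64(29.2)]
scene stop 0.66 [214. 184.] 344 [ 0.5   -0.217  0.03 ] [array([214.2, 184.9]), array([20.6, 20.1]), np.float64(63.4)]
scene slab 0.77 [276. 176.] 436 [ 0.41  -0.057  0.022] [array([276.4, 177.9]), array([31.5, 14.7]), np.float64(20.2)]
```

View pics/top_blk.png

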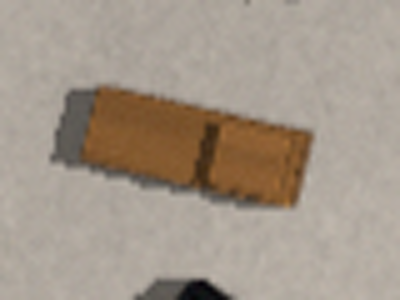

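View pics/top_g.png

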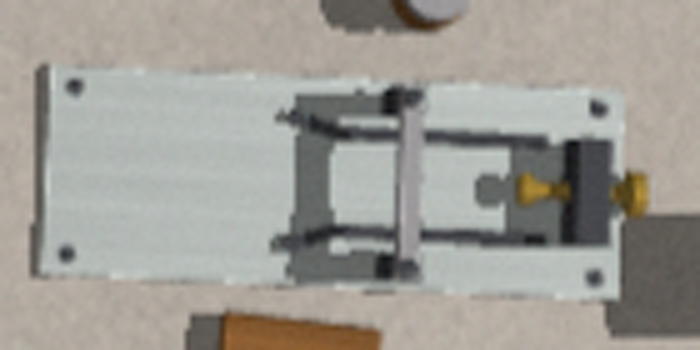

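View pics/scene_blk.png

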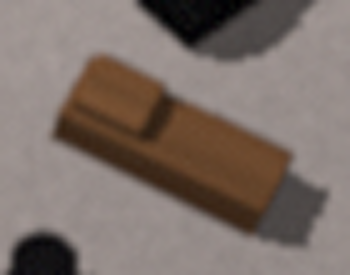

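View pics/scene_g.png

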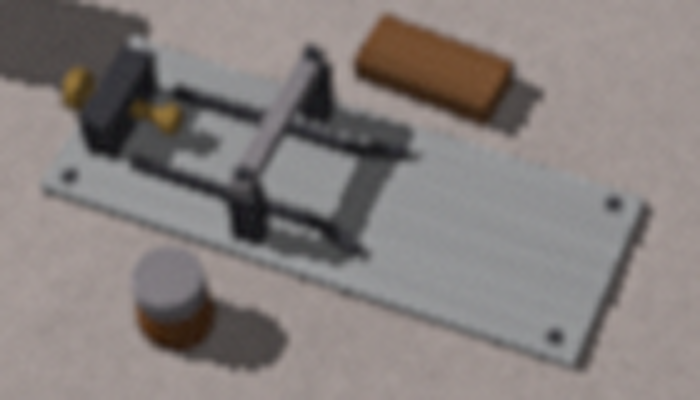

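```bash
cat >> h.py <<'E'
def box(x0,x1,y0,y1,z0,z1): return np.array([[x,y,z] for x in(x0,x1) for y in(y0,y1) for z in(z0,z1)])/1000
BLK=[box(-60,60,-22,22,0,30),box(15,55,-18,18,30,42)]
PLATE=[box(-200,130,-60,60,0,8)]
def place(P,p,z=0):
    a=np.radians(p[2]); M=np.array([[np.cos(a),-np.sin(a),0],[np.sin(a),np.cos(a),0],[0,0,1]]); return P@M.T+[p[0],p[1],z]
def sil(c,boxes,p,z=0,S=4,off=(0,0),size=(420,560)):
    m=np.zeros((size[0]*S,size[1]*S),np.uint8)
    for b in boxes:
        uv=((proj(c,place(b,p,z))-off+.5)*S-.5); cv2.fillConvexPoly(m,cv2.convexHull(np.round(uv).astype(np.int32)),1)
    return cv2.resize(m.astype(np.float32),(size[1],size[0]),interpolation=cv2.INTER_AREA)
def fit(obs,boxes,p0,z=0):
    from scipy.optimize import minimize
    def cost(v):
        p=[v[0]/1000,v[1]/1000,v[2]]; t=0
        for c,m in obs:
            s=sil(c,boxes,p,z); t+=1-np.minimum(s,m).sum()/np.maximum(s,m).sum()
        return t/len(obs)
    v0=np.array([p0[0]*1000,p0[1]*1000,p0[2]])
    r=minimize(cost,v0,method="Nelder-Mead",options=dict(initial_simplex=v0+np.array([[0,0,0],[8,0,0],[0,8,0],[0,0,5]]),xatol=.05,fatol=1e-4))
    return np.array([r.x[0]/1000,r.x[1]/1000,r.x[2]]),r.fun
E
python3 - <<'E'
from plant import arm
from h import *
ob=[];og=[];C={}
for n in("top","scene"):
    c=arm.capture(n);C[n]=c
    ob.append((c,arm.outline_of("block",n)[0]["region"].astype(np.float32)))
    m=arm.outline_of("gauge",n)[0]["region"].astype(np.uint8); og.append((c,m.astype(np.float32)))
for sel in(slice(0,1),slice(1,2),slice(0,2)):
    pb,eb=fit(ob[sel],BLK,(.497,.325,-103)); pg,eg=fit(og[sel],PLATE,(.5,-.1,-93)); print("block",pb.round(4),eb,"gauge",pg.round(4),eg)
for n in C:
    im=cv2.resize(C[n]["img"],None,fx=3,fy=3,interpolation=2)
    for B,p in((BLK,pb),(PLATE+[box(-6,6,-46,46,52,64)],pg)):
        for b in B:
            uv=(proj(C[n],place(b,p))+.5)*3-.5
            for i in range(8):
                for j in(1,2,4):
                    if not i&j: cv2.line(im,tuple(np.int32(uv[i])),tuple(np.int32(uv[i|j])),(0,255,0),1)
    u=im[540:840,420:1220] if n=="top" else im[450:800,540:1320]
    cv2.imwrite(f"pics/{n}_fit.png",u)
E
```

```text
Traceback (most recent call last):
IndexError: list index out of range
```

```bash
cat > f1.py <<'E'
from plant import arm
from h import *
ob=[];og=[];C={}
def get(t,n):
    for _ in range(6):
        r=arm.outline_of(t,n)
        if r: return r[0]["region"].astype(np.float32)
        C[n]=arm.capture(n)
for n in("top","scene"):
    C[n]=arm.capture(n)
    ob.append((C[n],get("block",n))); og.append((C[n],get("gauge",n)))
for sel in(slice(0,1),slice(1,2),slice(0,2)):
    pb,eb=fit(ob[sel],BLK,(.497,.325,-103)); pg,eg=fit(og[sel],PLATE,(.5,-.1,-93)); print("block",pb.round(4),eb,"gauge",pg.round(4),eg)
for n in C:
    im=cv2.resize(C[n]["img"],None,fx=3,fy=3,interpolation=2)
    for B,p in((BLK,pb),(PLATE+[box(-6,6,-46,46,52,64)],pg)):
        for b in B:
            uv=(proj(C[n],place(b,p))+.5)*3-.5
            for i in range(8):
                for j in(1,2,4):
                    if not i&j: cv2.line(im,tuple(np.int32(uv[i])),tuple(np.int32(uv[i|j])),(0,255,0),1)
    u=im[540:840,420:1220] if n=="top" else im[450:800,540:1320]
    cv2.imwrite(f"pics/{n}_fit.png",u)
print(arm.read_state()["time"])
E
python3 f1.py
```

```text
block [   0.497    0.325 -103.   ] 1.0 gauge [  0.5067  -0.1134 -93.5689] 0.037273943424224854
block [   0.497    0.325 -103.   ] 1.0 gauge [  0.5048  -0.1147 -93.5575] 0.05140542984008789
block [   0.497    0.325 -103.   ] 1.0 gauge [  0.5059  -0.1143 -93.5757] 0.04746958613395691
1.35
```

View pics/top_fit.png

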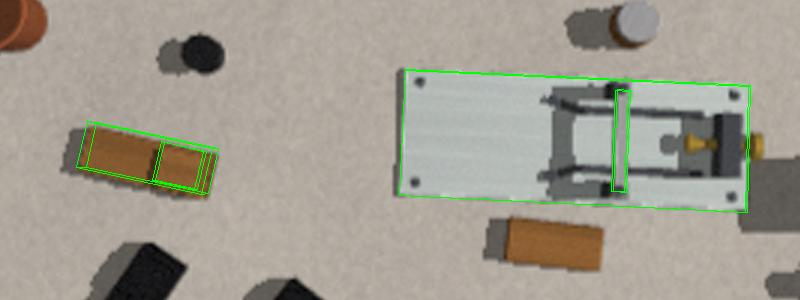

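View pics/scene_fit.png

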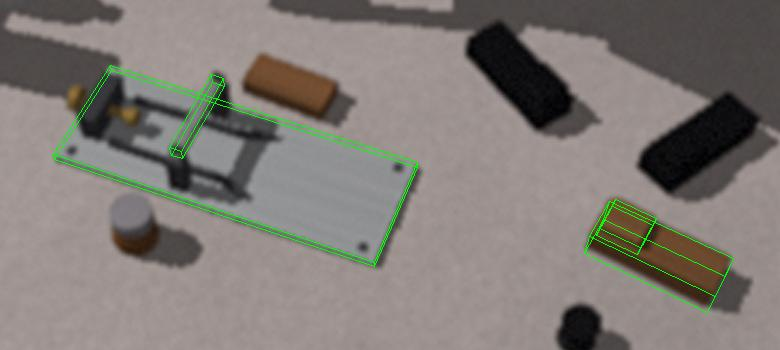

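The gauge fit is good (about 1 mm agreement between cameras). The block outline came from a look-alike, so I'll pick by position.

```bash
sed -i 's/        if r: return r\[0\]/        r=[o for o in r if t!="block" or np.hypot(*(np.array(o["xy"])-{"top":(188,234),"scene":(399,233)}[n]))<12]\n        if r: return r[0]/' f1.py; python3 f1.py
```

```text
block [   0.4922    0.3252 -102.0853] 0.0828058123588562 gauge [  0.5065  -0.1132 -93.3576] 0.03413885831832886
block [   0.4904    0.3243 -102.7885] 0.04562610387802124 gauge [  0.5047  -0.1168 -93.2377] 0.05243450403213501
block [   0.4912    0.3245 -102.6508] 0.07067495584487915 gauge [  0.5062  -0.1149 -93.3175] 0.04818779230117798
1.65
```

View pics/top_fit.png

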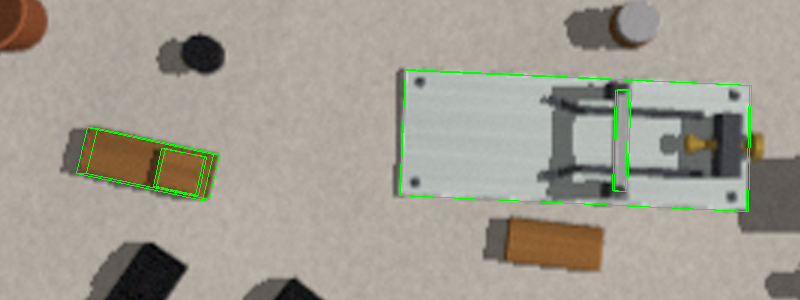

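View pics/scene_fit.png

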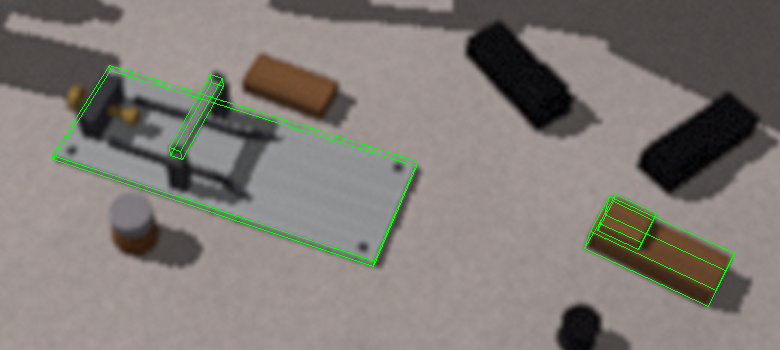

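Block is at about (0.492, 0.3245), yaw -102.6°. The gauge is at (0.506, -0.1145), yaw -93.4°. I'll fly to above the block with tool yaw 77.4°.

move_arm --rows "0.02 0.05 0 0 0 0; 0.04 0.11 0 0 0 5; 0.06 0.17 0 0 0 10; 0.08 0.23 0 0 0 15; 0.09 0.29 0 0 0 20; 0.11 0.35 0 0 0 25; 0.13 0.41 0 0 0 30; 0.14 0.47 0 0 0 35; 0.16 0.53 0 0 0 40; 0.17 0.59 0 0 0 45; 0.19 0.65 0 0 0 50; 0.2 0.71 0 0 0 53.2; 0.215 0.77 -0.01 0 0 53.2; 0.225 0.82 -0.02 0 0 53.2; 0.234 0.86 -0.03 0 0 53.2; 0.236 0.885 -0.05 0 0 53.2; 0.236 0.8945 -0.06 0 0 53.2; 0.236 0.8945 -0.073 0 0 53.2; 0.236 0.8945 -0.073 0 0 53.2" --grip 0.087

```text
time: 4.03
tool_pos: [0.4916, 0.3232, 0.1486]
tool_rot: [-179.9, 0.1, 77.4]
force: [-0.4, -1.0, 0.8]
grip_width: 0.997
```

Run:
```python
from plant import arm
from h import *
c=arm.capture("wrist");im=c["img"].copy()
for b in BLK:
    uv=proj(c,place(b,(.4925,.3245,-102.6)))
    for i in range(8):
        for j in(1,2,4):
            if not i&j: cv2.line(im,tuple(np.int32(uv[i])),tuple(np.int32(uv[i|j])),(0,255,0),1)
cv2.imwrite("pics/w1.png",im); s=arm.read_state();print(s["time"],s["tool_pos"],s["tool_rot"],s["force"])
```

```text
4.075 [0.49224395 0.32337424 0.1493233 ] [-1.79945762e+02  5.52741283e-02  7.73555792e+01] [-0.36402064 -0.67593305  0.1617707 ]
```

View pics/w1.png

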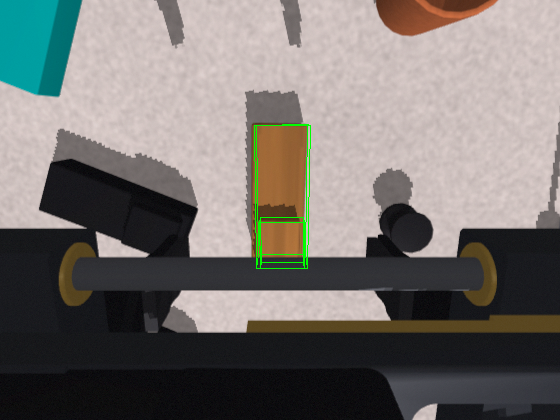

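move_arm --rows "0 0 -0.03 0 0 0; 0 0 -0.06 0 0 0; 0 0 -0.09 0 0 0; 0 0 -0.115 0 0 0; 0 0 -0.13 0 0 0; 0 0 -0.14 0 0 0; 0 0 -0.145 0 0 0; 0 0 -0.145 0 0 0"

```text
time: 5.08
tool_pos: [0.4927, 0.3246, 0.0048]
tool_rot: [180.0, -0.0, 77.4]
force: [-0.5, -0.0, -0.4]
grip_width: 0.999
```

move_arm --rows "0 0 0 0 0 0; 0 0 0 0 0 0; 0 0 0 0 0 0; 0 0 0 0 0 0; 0 0 0 0 0 0; 0 0 0 0 0 0; 0 0 0 0 0 0" --grip 0.03 --squeeze 30

```text
time: 5.95
tool_pos: [0.4923, 0.3246, 0.0046]
tool_rot: [-180.0, 0.0, 77.4]
force: [-0.0, -0.3, 0.8]
grip_width: 0.507
```

move_arm --rows "0 0 0.015 0 0 0; 0 0 0.04 0 0 0; 0 0 0.07 0 0 0; 0 0 0.09 0 0 0; 0 0 0.1 0 0 0; 0.001 -0.02 0.1 0 0 1; 0.004 -0.05 0.1 0 0 2; 0.007 -0.09 0.1 0 0 4; 0.01 -0.135 0.1 0 0 6; 0.013 -0.18 0.1 0 0 7; 0.016 -0.22 0.1 0 0 8; 0.018 -0.26 0.1 0 0 9.2; 0.02 -0.29 0.1 0 0 9.2; 0.0212 -0.307 0.1 0 0 9.2; 0.0212 -0.3142 0.1 0 0 9.2; 0.0212 -0.3142 0.1 0 0 9.2"

```text
time: 7.95
tool_pos: [0.5135, 0.0107, 0.1045]
tool_rot: [-180.0, -0.0, 86.6]
force: [0.2, 0.2, -1.7]
grip_width: 0.504
```

```bash
cat > chk.py <<'E'
import sys
from plant import arm
from h import *
tag=sys.argv[1]; bp=[float(v) for v in sys.argv[2:5]]; bz=float(sys.argv[5])
G=(.5058,-.1145,-93.4)
for n in ("top","scene","wrist"):
    c=arm.capture(n); k=1 if n=="wrist" else 4
    im=cv2.resize(c["img"],None,fx=k,fy=k,interpolation=2)
    R_=[(box(-200,130,-60,60,0,8),G,0),(box(-35,85,24,32,8,16),G,0),(box(-35,85,-32,-24,8,16),G,0)]+[(b,bp,bz) for b in BLK]
    raw=im.copy()
    for b,p,z in R_:
        uv=(proj(c,place(b,p,z))+.5)*k-.5
        for i in range(8):
            for j in(1,2,4):
                if not i&j: cv2.line(im,tuple(np.int32(uv[i])),tuple(np.int32(uv[i|j])),(0,255,0),1)
    sl={"top":np.s_[180*4:275*4,240*4:410*4],"scene":np.s_[155*4:250*4,185*4:340*4],"wrist":np.s_[:]}[n]
    o=im[sl] if n=="wrist" else np.vstack([raw[sl],im[sl]])
    if o.shape[0]>600: o=cv2.resize(o,None,fx=600/o.shape[0],fy=600/o.shape[0],interpolation=cv2.INTER_AREA)
    cv2.imwrite(f"pics/{tag}_{n}.png",o)
s=arm.read_state();print(s["time"],s["tool_pos"],s["tool_rot"],s["force"],s["grip_width"])
E
python3 chk.py a .5132 .0103 -93.4 0.1
```

```text
8.1 [0.51339022 0.01137991 0.10451918] [-1.79976095e+02 -1.62407046e-02  8.66959472e+01] [ 0.31921275 -0.23431685 -1.65270849] 0.5058183870913355
```

View pics/a_top.png

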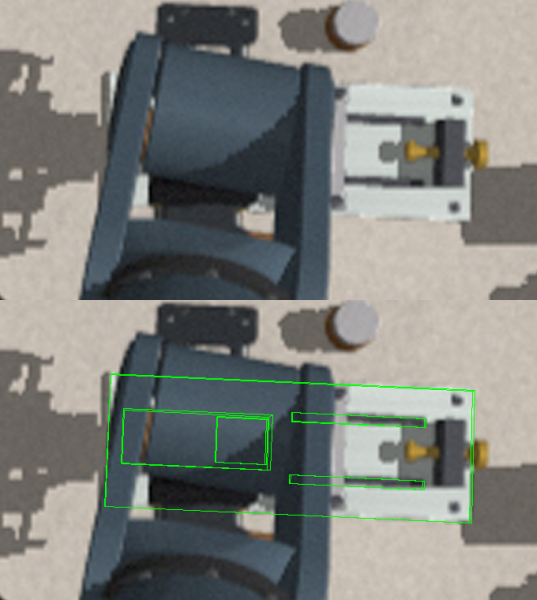

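View pics/a_wrist.png

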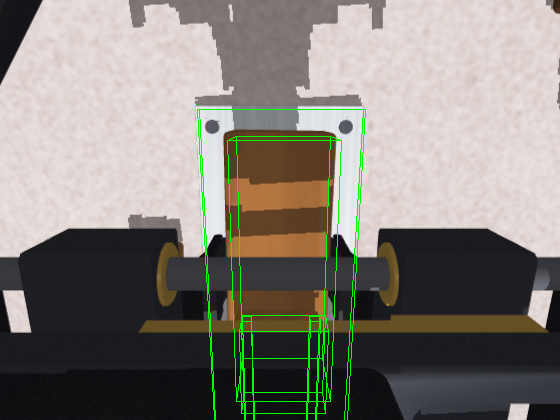

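View pics/a_scene.png

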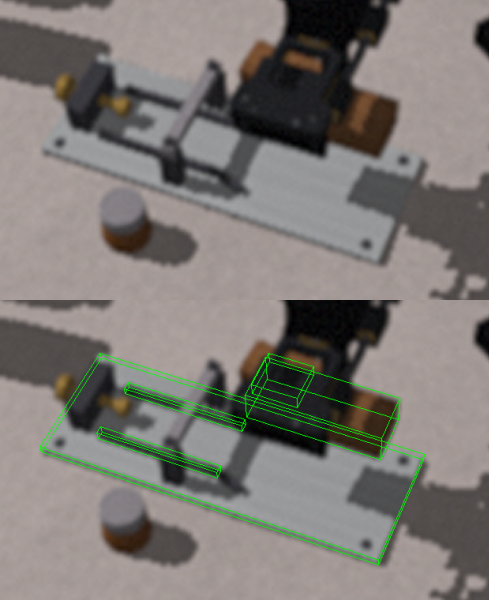

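move_arm --rows "0 0 -0.02 0 0 0; 0 0 -0.045 0 0 0; 0 0 -0.065 0 0 0; 0 0 -0.08 0 0 0; 0 0 -0.087 0 0 0; 0 0 -0.089 0 0 0; 0 0 -0.09 0 0 0; 0 0 -0.09 0 0 0"

```text
time: 9.1
tool_pos: [0.514, 0.0103, 0.015]
tool_rot: [179.9, 0.0, 86.6]
force: [0.4, -0.2, -1.7]
grip_width: 0.506
```

move_arm --rows "0 0 -0.0007 0 0 0; 0 0 -0.0014 0 0 0; 0 0 -0.002 0 0 0; 0 0 -0.002 0 0 0"

```text
time: 9.6
tool_pos: [0.5137, 0.0103, 0.0126]
tool_rot: [180.0, -0.0, 86.6]
force: [0.5, 0.5, -1.5]
grip_width: 0.504
```

move_arm --rows "0 0 -0.0004 0 0 0; 0 0 -0.0008 0 0 0; 0 0 -0.0008 0 0 0"

```text
time: 9.98
tool_pos: [0.5137, 0.0103, 0.0125]
tool_rot: [180.0, 0.0, 86.6]
force: [-0.1, 0.6, 6.7]
grip_width: 0.505
```

move_arm --rows "0 0 0.0005 0 0 0; 0 0 0.0005 0 0 0; 0 0 0.0005 0 0 0; 0 0 0.0005 0 0 0" --grip 0.07

```text
time: 10.48
tool_pos: [0.5136, 0.0104, 0.0121]
tool_rot: [-180.0, -0.0, 86.6]
force: [0.1, 0.3, -0.2]
grip_width: 0.788
```

move_arm --rows "0 0 0.015 0 0 0; 0 0 0.035 0 0 0; 0.0005 0.01 0.07 0 0 0; 0.001 0.03 0.1 0 0 0; 0.003 0.06 0.11 0 0 0; 0.006 0.1 0.11 0 0 0; 0.0075 0.13 0.11 0 0 0; 0.0075 0.13 0.11 0 0 0"

```text
time: 11.48
tool_pos: [0.5211, 0.1421, 0.1232]
tool_rot: [179.9, -0.0, 86.8]
force: [-0.5, -0.1, -0.1]
grip_width: 0.808
```

```bash
python3 chk.py b .5132 .0103 -93.4 0.008
```

```text
11.625 [0.5210397  0.1397715  0.12265384] [1.79989650e+02 2.12626229e-02 8.66218973e+01] [-0.22031654  0.1562152  -0.66171508] 0.8040817666875182
```

View pics/b_top.png

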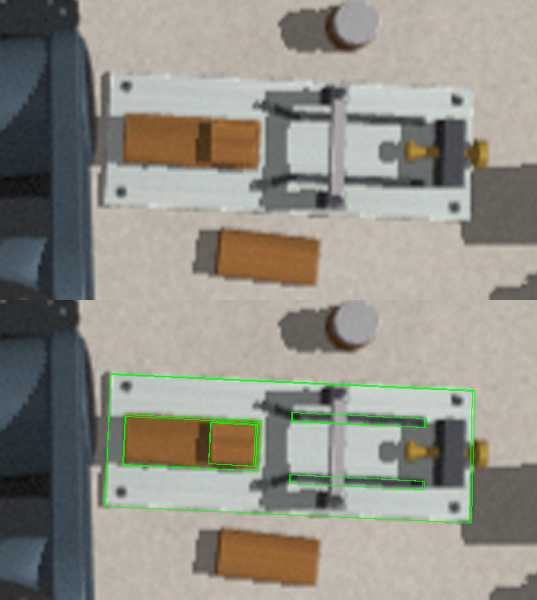

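View pics/b_scene.png

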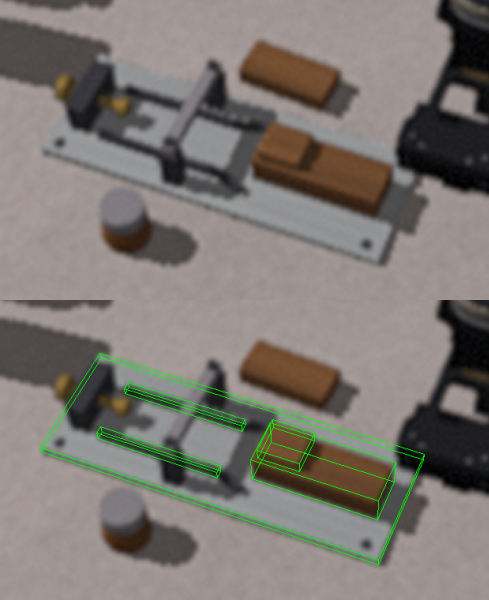

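Top and scene show the block flat on the entry end, in line with the lane, crown toward the bar. Next I'll close the fingers and come down behind the tail.

move_arm --rows "-0.001 -0.02 0 0 0 0; -0.002 -0.04 0 0 0 0; -0.0027 -0.0492 -0.01 0 0 0; -0.0027 -0.0492 -0.02 0 0 0; -0.0027 -0.0492 -0.04 0 0 0; -0.0027 -0.0492 -0.06 0 0 0; -0.0027 -0.0492 -0.08 0 0 0; -0.0027 -0.0492 -0.098 0 0 0; -0.0027 -0.0492 -0.105 0 0 0; -0.0027 -0.0492 -0.1067 0 0 0; -0.0027 -0.0492 -0.1067 0 0 0" --grip 0 --squeeze 20

```text
time: 13.0
tool_pos: [0.5187, 0.0913, 0.0158]
tool_rot: [180.0, -0.0, 86.6]
force: [-0.5, 0.0, -0.5]
grip_width: 0.007
```

```bash
python3 chk.py c .5132 .0103 -93.4 0.008
```

```text
13.15 [0.51889059 0.09119527 0.01614367] [ 1.79930206e+02 -2.99293377e-03  8.66245589e+01] [ 0.67859066 -0.09523787  0.75247239] 0.005056991080495834
```

View pics/c_scene.png

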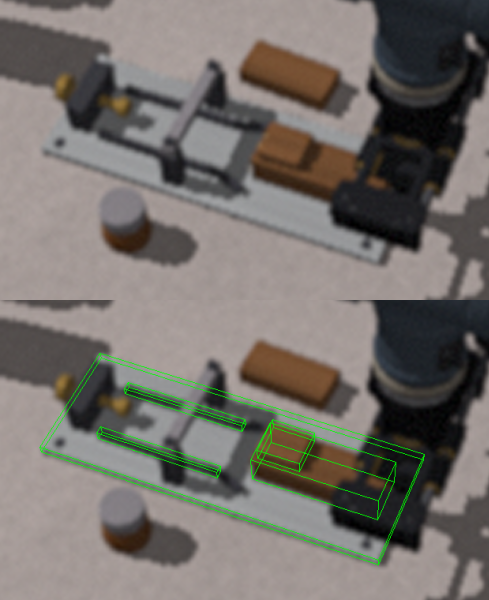

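View pics/c_wrist.png

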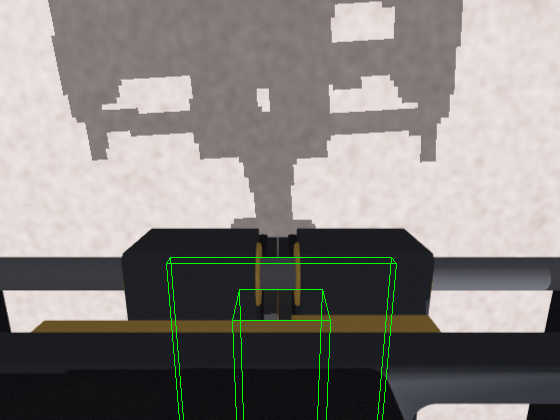

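move_arm --rows "-0.0002 -0.004 0 0 0 0; -0.0004 -0.007 0 0 0 0; -0.0006 -0.01 0 0 0 0; -0.0008 -0.013 0 0 0 0; -0.001 -0.016 0 0 0 0; -0.0011 -0.019 0 0 0 0; -0.0013 -0.022 0 0 0 0; -0.0015 -0.025 0 0 0 0; -0.0017 -0.028 0 0 0 0; -0.0018 -0.031 0 0 0 0"

```text
time: 14.4
tool_pos: [0.5166, 0.06, 0.0155]
tool_rot: [-180.0, 0.0, 86.6]
force: [0.4, 2.2, 0.8]
grip_width: 0.005
```

move_arm --rows "-0.0002 -0.003 0 0 0 0; -0.0004 -0.006 0 0 0 0; -0.0006 -0.009 0 0 0 0; -0.0007 -0.012 0 0 0 0; -0.0009 -0.015 0 0 0 0; -0.0011 -0.018 0 0 0 0; -0.0012 -0.02 0 0 0 0"

```text
time: 15.28
tool_pos: [0.5154, 0.04, 0.0155]
tool_rot: [-180.0, 0.0, 86.6]
force: [-0.1, 2.1, 1.0]
grip_width: 0.007
```

```bash
python3 chk.py d .5100 -.0450 -93.4 0.008
```

```text
15.425 [0.51541991 0.03979236 0.01544825] [-1.79990240e+02  2.15257631e-02  8.66306986e+01] [ 0.71748632  0.24800838 -0.15514803] 0.0006809117797333129
```

View pics/d_scene.png

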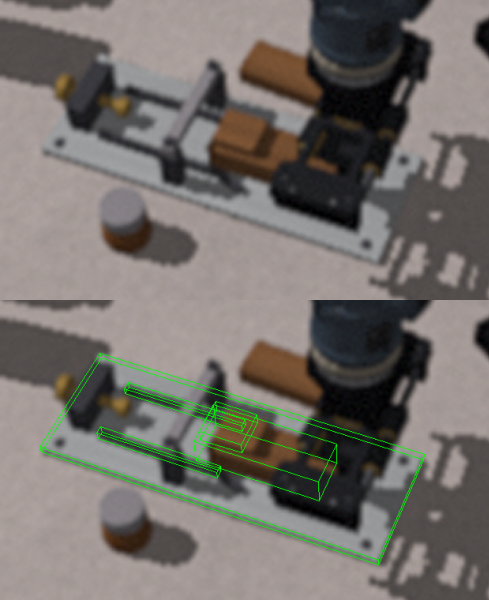

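View pics/d_top.png

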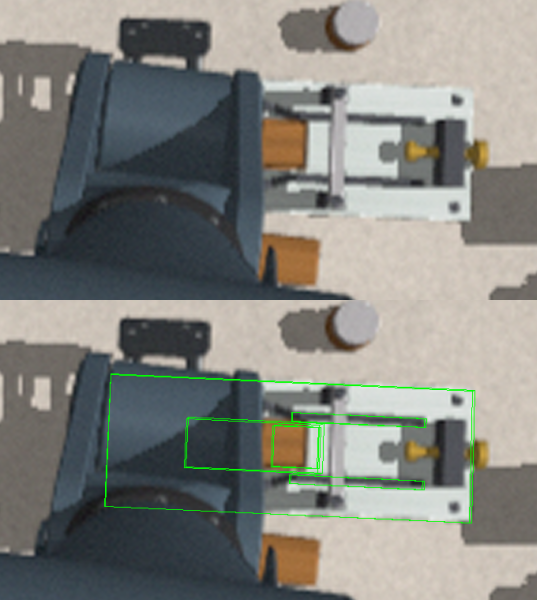

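The block is straight and centred in the lane with about 2 N drag. I'll go on under the bar.

move_arm --rows "-0.0002 -0.003 0 0 0 0; -0.0004 -0.006 0 0 0 0; -0.0005 -0.009 0 0 0 0; -0.0007 -0.012 0 0 0 0; -0.0009 -0.015 0 0 0 0; -0.0011 -0.018 0 0 0 0; -0.0012 -0.021 0 0 0 0; -0.0014 -0.024 0 0 0 0; -0.0016 -0.027 0 0 0 0; -0.0018 -0.03 0 0 0 0"

```text
time: 16.68
tool_pos: [0.5137, 0.01, 0.0155]
tool_rot: [180.0, 0.0, 86.6]
force: [-0.0, 0.1, -0.9]
grip_width: 0.002
```

move_arm --rows "-0.0002 -0.003 0 0 0 0; -0.0004 -0.006 0 0 0 0; -0.0005 -0.009 0 0 0 0; -0.0007 -0.012 0 0 0 0; -0.0009 -0.015 0 0 0 0; -0.0011 -0.018 0 0 0 0; -0.0012 -0.021 0 0 0 0; -0.0014 -0.024 0 0 0 0; -0.0016 -0.027 0 0 0 0; -0.0018 -0.03 0 0 0 0"

```text
time: 17.92
tool_pos: [0.5119, -0.0201, 0.0156]
tool_rot: [-180.0, 0.0, 86.6]
force: [-0.9, 0.6, -0.7]
grip_width: 0.006
```

move_arm --rows "-0.0001 -0.002 0 0 0 0; -0.0002 -0.004 0 0 0 0; -0.0004 -0.006 0 0 0 0; -0.0005 -0.008 0 0 0 0; -0.0006 -0.01 0 0 0 0; -0.0006 -0.01 0 0 0 0"

```text
time: 18.68
tool_pos: [0.5114, -0.0301, 0.0156]
tool_rot: [180.0, 0.0, 86.6]
force: [-0.0, 0.4, -0.0]
grip_width: 0.002
```

```bash
python3 chk.py e .5062 -.1050 -93.4 0.008
```

```text
18.825 [ 0.51136446 -0.02993511  0.01560741] [1.79986822e+02 8.33490141e-03 8.66273074e+01] [0.57329713 0.1558654  0.3010253 ] 0.0036281331918144653
```

View pics/e_top.png

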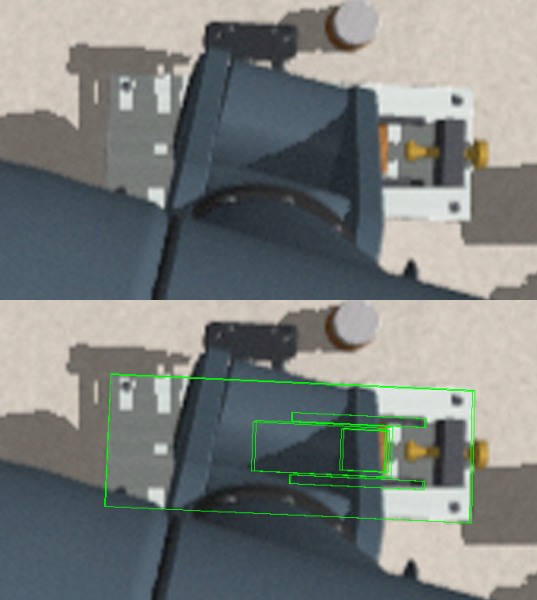

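The crown has passed under the bar cleanly. I'll measure the remaining gap to the screw before creeping.

Run:
```python
from plant import arm
from h import *
c=arm.capture("top");cv2.imwrite("pics/gap.png",cv2.resize(c["img"][205:255,350:400],None,fx=12,fy=12,interpolation=2))
G=np.array([.5058,-.1145]);a=np.radians(-93.4);u=np.array([np.cos(a),np.sin(a)])
def gx(uv,z): p=ray(c,uv,z)[:2]-G; return p@u*1000,(-p[0]*u[1]+p[1]*u[0])*1000
for col in range(355,376): print(col,np.round(gx((col,227),.024),1),np.round(gx((col,227),.05),1),np.round(gx((col,227),.038),1),c["img"][227,col],c["img"][224,col])
```

```text
355 [28.8  1.2] [24.   0.3] [26.2  0.7] [93 83 67] [92 83 67]
356 [31.6  1.4] [26.7  0.4] [28.9  0.9] [88 79 66] [90 81 64]
357 [34.4  1.5] [29.4  0.6] [31.7  1. ] [89 79 65] [89 81 66]
358 [37.2  1.6] [32.2  0.7] [34.5  1.1] [86 78 65] [90 80 66]
359 [40.   1.7] [34.9  0.8] [37.2  1.2] [84 83 73] [86 80 80]
360 [42.8  1.9] [37.6  0.9] [40.   1.4] [ 83 105 131] [ 73 110 149]
361 [45.6  2. ] [40.4  1.1] [42.8  1.5] [ 67 126 186] [ 63 116 170]
362 [48.4  2.1] [43.1  1.2] [45.6  1.6] [ 78 120 166] [ 96 139 184]
363 [51.2  2.2] [45.9  1.3] [48.3  1.7] [118 119 117] [192 194 188]
364 [54.   2.4] [48.6  1.4] [51.1  1.9] [116 119 113] [196 201 195]
365 [56.8  2.5] [51.3  1.6] [53.9  2. ] [117 120 115] [217 219 213]
366 [59.6  2.6] [54.1  1.7] [56.6  2.1] [118 120 118] [184 187 181]
367 [62.4  2.8] [56.8  1.8] [59.4  2.3] [111 115 115] [115 119 115]
368 [65.2  2.9] [59.5  1.9] [62.2  2.4] [ 50  85 100] [109 117 115]
369 [68.  3.] [62.3  2.1] [64.9  2.5] [ 51 117 147] [100 117 122]
370 [70.8  3.1] [65.   2.2] [67.7  2.6] [ 64 153 191] [104 130 143]
371 [73.6  3.3] [67.7  2.3] [70.5  2.8] [ 63 153 192] [102 118 119]
372 [76.4  3.4] [70.5  2.4] [73.2  2.9] [ 63 153 190] [120 122 119]
373 [79.2  3.5] [73.2  2.6] [76.  3.] [ 62 149 185] [118 122 114]
374 [82.   3.7] [75.9  2.7] [78.8  3.1] [ 59 136 170] [114 118 112]
375 [84.8  3.8] [78.7  2.8] [81.5  3.3] [ 35  84 105] [118 121 115]
```

View pics/gap.png

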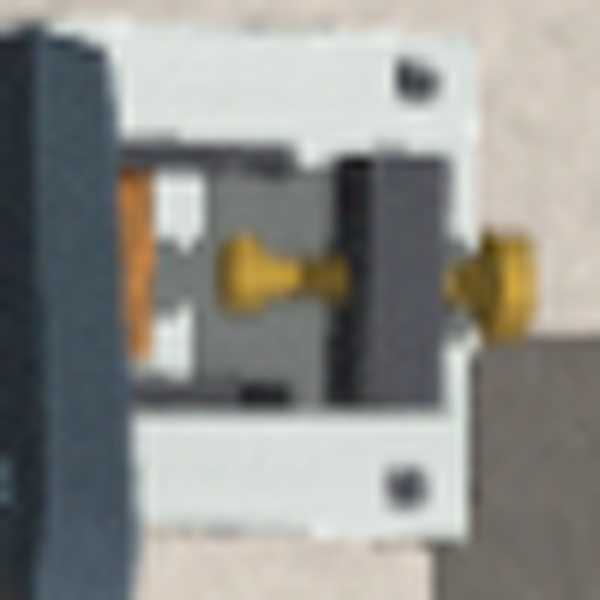

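The nose is at gauge x ≈ +46 and the screw face at about +64, an 18 mm gap. I'll advance 12 mm, then creep.

move_arm --rows "-0.0001 -0.0015 0 0 0 0; -0.0002 -0.003 0 0 0 0; -0.0003 -0.0045 0 0 0 0; -0.0004 -0.006 0 0 0 0; -0.0004 -0.0075 0 0 0 0; -0.0005 -0.009 0 0 0 0; -0.0006 -0.0105 0 0 0 0; -0.0007 -0.0115 0 0 0 0; -0.0007 -0.012 0 0 0 0"

```text
time: 20.0
tool_pos: [0.5106, -0.0419, 0.0156]
tool_rot: [180.0, -0.0, 86.6]
force: [0.0, 2.1, 1.6]
grip_width: 0.004
```

move_arm --rows "0 -0.0005 0 0 0 0; -0.0001 -0.001 0 0 0 0"

```text
time: 20.25
tool_pos: [0.5105, -0.0428, 0.0156]
tool_rot: [180.0, 0.0, 86.6]
force: [0.2, 1.5, 2.1]
grip_width: 0.006
```

move_arm --rows "0 -0.0004 0 0 0 0; 0 -0.0008 0 0 0 0"

```text
time: 20.5
tool_pos: [0.5105, -0.0436, 0.0156]
tool_rot: [-180.0, -0.0, 86.6]
force: [-0.5, 2.5, 1.5]
grip_width: 0.009
```

move_arm --rows "0 -0.0004 0 0 0 0; 0 -0.0008 0 0 0 0"

```text
time: 20.75
tool_pos: [0.5104, -0.0445, 0.0155]
tool_rot: [-180.0, 0.0, 86.6]
force: [0.5, 1.6, 1.9]
grip_width: 0.002
```

move_arm --rows "0 -0.0003 0 0 0 0; 0 -0.0006 0 0 0 0"

```text
time: 21.0
tool_pos: [0.5104, -0.045, 0.0156]
tool_rot: [-180.0, -0.0, 86.6]
force: [-0.2, 1.9, 1.8]
grip_width: 0.003
```

move_arm --rows "-0.0001 -0.0003 0 0 0 0; -0.0001 -0.0006 0 0 0 0"

```text
time: 21.25
tool_pos: [0.5104, -0.0457, 0.0156]
tool_rot: [180.0, 0.0, 86.6]
force: [0.7, 1.9, 1.4]
grip_width: 0.007
```

move_arm --rows "0 -0.0002 0 0 0 0; 0 -0.0004 0 0 0 0"

```text
time: 21.5
tool_pos: [0.5104, -0.046, 0.0155]
tool_rot: [-180.0, 0.0, 86.6]
force: [0.3, 2.8, 1.9]
grip_width: 0.002
```

move_arm --rows "0 -0.0002 0 0 0 0; 0 -0.0004 0 0 0 0"

```text
time: 21.75
tool_pos: [0.5104, -0.0464, 0.0156]
tool_rot: [-180.0, 0.0, 86.6]
force: [-0.5, 2.1, 2.2]
grip_width: 0.004
```

move_arm --rows "0 -0.0002 0 0 0 0; 0 -0.0004 0 0 0 0"

```text
time: 22.0
tool_pos: [0.5104, -0.0469, 0.0155]
tool_rot: [-180.0, 0.0, 86.6]
force: [-0.4, 1.5, 2.1]
grip_width: 0.004
```

move_arm --rows "0 -0.0002 0 0 0 0; 0 -0.0004 0 0 0 0"

```text
time: 22.25
tool_pos: [0.5104, -0.0472, 0.0155]
tool_rot: [-180.0, 0.0, 86.6]
force: [1.1, 2.2, 1.0]
grip_width: 0.007
```

move_arm --rows "-0.0001 -0.0002 0 0 0 0; -0.0001 -0.0004 0 0 0 0"

```text
time: 22.5
tool_pos: [0.5103, -0.0476, 0.0155]
tool_rot: [-180.0, 0.0, 86.6]
force: [-0.0, 2.4, 2.1]
grip_width: 0.003
```

move_arm --rows "0 -0.0002 0 0 0 0; 0 -0.0004 0 0 0 0"

```text
time: 22.75
tool_pos: [0.5103, -0.048, 0.0155]
tool_rot: [-180.0, 0.0, 86.6]
force: [0.4, 1.8, 1.4]
grip_width: 0.005
```

move_arm --rows "0 -0.0002 0 0 0 0; 0 -0.0004 0 0 0 0"

```text
time: 23.0
tool_pos: [0.5102, -0.0485, 0.0156]
tool_rot: [-180.0, 0.0, 86.6]
force: [-0.0, 0.8, 1.9]
grip_width: 0.006
```

move_arm --rows "0 -0.0002 0 0 0 0; 0 -0.0004 0 0 0 0"

```text
time: 23.25
tool_pos: [0.5102, -0.0488, 0.0155]
tool_rot: [-180.0, -0.0, 86.6]
force: [-0.6, 1.5, 1.0]
grip_width: 0.006
```

move_arm --rows "0 -0.0002 0 0 0 0; 0 -0.0004 0 0 0 0"

```text
time: 23.5
tool_pos: [0.5102, -0.0493, 0.0155]
tool_rot: [-180.0, -0.0, 86.6]
force: [-1.0, 1.1, 0.7]
grip_width: 0.004
```

Run:
```python
from plant import arm
from h import *
c=arm.capture("top");cv2.imwrite("pics/gap2.png",cv2.resize(c["img"][205:255,350:400],None,fx=12,fy=12,interpolation=2))
```

```text
(no output)
```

View pics/gap2.png

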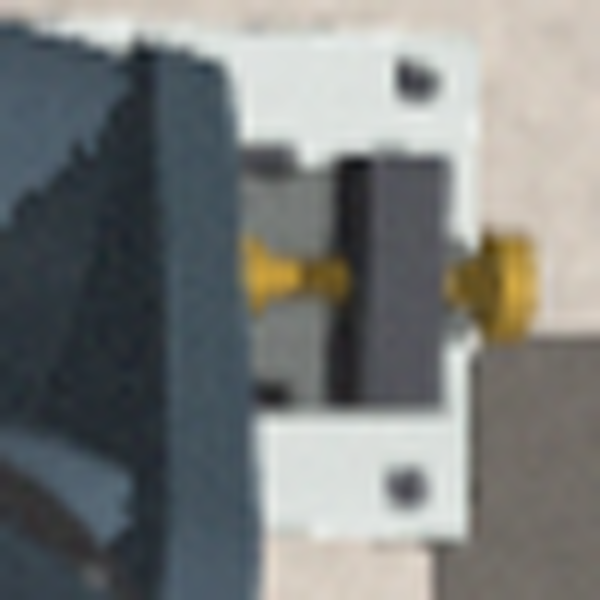

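The arm hides the contact in the top view, so I'll continue by feel.

move_arm --rows "0 -0.0002 0 0 0 0; 0 -0.0004 0 0 0 0"

```text
time: 23.8
tool_pos: [0.5103, -0.0495, 0.0156]
tool_rot: [-180.0, -0.0, 86.6]
force: [-0.1, 3.4, 1.2]
grip_width: 0.006
```

move_arm --rows "-0.0001 -0.0002 0 0 0 0; -0.0001 -0.0004 0 0 0 0"

```text
time: 24.05
tool_pos: [0.5102, -0.0495, 0.0156]
tool_rot: [180.0, -0.0, 86.6]
force: [1.5, 5.6, 1.7]
grip_width: 0.002
```

Contact: the TCP has stopped at y = -0.0495 and the force is rising. Now up to about 10 N.

move_arm --rows "0 -0.0002 0 0 0 0; 0 -0.0002 0 0 0 0"

```text
time: 24.3
tool_pos: [0.5102, -0.0495, 0.0156]
tool_rot: [180.0, -0.0, 86.6]
force: [1.0, 5.3, 1.5]
grip_width: 0.005
```

move_arm --rows "0 -0.0002 0 0 0 0; 0 -0.0002 0 0 0 0"

```text
time: 24.55
tool_pos: [0.5102, -0.0496, 0.0156]
tool_rot: [180.0, -0.1, 86.6]
force: [1.2, 7.3, 1.5]
grip_width: 0.001
```

move_arm --rows "0 -0.0002 0 0 0 0; 0 -0.0004 0 0 0 0; 0 -0.0004 0 0 0 0"

```text
time: 24.92
tool_pos: [0.5102, -0.0496, 0.0156]
tool_rot: [-180.0, -0.1, 86.6]
force: [2.2, 8.2, 1.4]
grip_width: 0.006
```

move_arm --rows "0 -0.0003 0 0 0 0; 0 -0.0003 0 0 0 0"

```text
time: 25.18
tool_pos: [0.5101, -0.0496, 0.0156]
tool_rot: [-180.0, -0.1, 86.6]
force: [2.6, 8.8, 1.4]
grip_width: 0.009
```

move_arm --rows "0 0 0 0 0 0; 0 0 0 0 0 0; 0 0 0 0 0 0; 0 0 0 0 0 0"

```text
time: 25.68
tool_pos: [0.5101, -0.0496, 0.0155]
tool_rot: [-180.0, -0.1, 86.6]
force: [2.1, 9.3, 2.0]
grip_width: 0.003
```

move_arm --rows "0 0 0 0 0 0; 0 0 0 0 0 0; 0 0 0 0 0 0; 0 0 0 0 0 0; 0 0 0 0 0 0; 0 0 0 0 0 0; 0 0 0 0 0 0"

```text
time: 26.55
tool_pos: [0.5101, -0.0496, 0.0156]
tool_rot: [-180.0, -0.1, 86.6]
force: [2.6, 9.3, 1.8]
grip_width: 0.001
```

move_arm --rows "0 0 0 0 0 0; 0 0 0 0 0 0; 0 0 0 0 0 0"

```text
time: 26.92
tool_pos: [0.5102, -0.0496, 0.0156]
tool_rot: [-180.0, -0.1, 86.6]
force: [2.4, 8.7, 2.3]
grip_width: 0.006
```

move_arm --rows "0.0001 -0.0002 0 0 0 0; 0.0002 -0.0004 0 0 0 0; 0.0002 -0.0004 0 0 0 0"

```text
time: 27.3
tool_pos: [0.5101, -0.0496, 0.0156]
tool_rot: [-180.0, -0.1, 86.6]
force: [2.0, 10.7, 2.6]
grip_width: 0.012
```

move_arm --rows "0 0 0 0 0 0; 0 0 0 0 0 0; 0 0 0 0 0 0; 0 0 0 0 0 0; 0 0 0 0 0 0"

```text
time: 27.92
tool_pos: [0.5102, -0.0496, 0.0156]
tool_rot: [-180.0, -0.1, 86.6]
force: [2.0, 9.7, 1.5]
grip_width: 0.008
```

move_arm --rows "0 0 0 0 0 0; 0 0 0 0 0 0; 0 0 0 0 0 0; 0 0 0 0 0 0; 0 0 0 0 0 0; 0 0 0 0 0 0"

```text
time: 28.68
tool_pos: [0.5101, -0.0496, 0.0155]
tool_rot: [-180.0, -0.1, 86.6]
force: [2.5, 10.8, 1.8]
grip_width: 0.006
```

Held at about 10 N for well over a second. Now I'll back off straight, rise and clear the view.

move_arm --rows "0 0.0008 0 0 0 0; 0.0001 0.002 0 0 0 0; 0.0003 0.005 0 0 0 0; 0.0006 0.01 0 0 0 0; 0.0012 0.02 0 0 0 0; 0.0015 0.025 0.02 0 0 0; 0.0015 0.025 0.06 0 0 0; 0.0015 0.035 0.11 0 0 0; 0.0015 0.07 0.15 0 0 0; 0.0015 0.12 0.17 0 0 0; 0.0015 0.17 0.17 0 0 0; 0.0015 0.22 0.17 0 0 0; 0.0015 0.25 0.17 0 0 0; 0.0015 0.25 0.17 0 0 0"

```text
time: 30.42
tool_pos: [0.5111, 0.2008, 0.1855]
tool_rot: [180.0, -0.0, 86.9]
force: [0.9, -1.2, 0.5]
grip_width: 0.006
```

```bash
python3 chk.py f .5052 -.1192 -93.4 0.008
```

```text
30.575 [0.51150572 0.19791241 0.18535337] [-1.79964895e+02  3.90722912e-02  8.66223127e+01] [-0.01596614 -0.13058356  1.23945304] 0.003770940152819061
```

View pics/f_top.png

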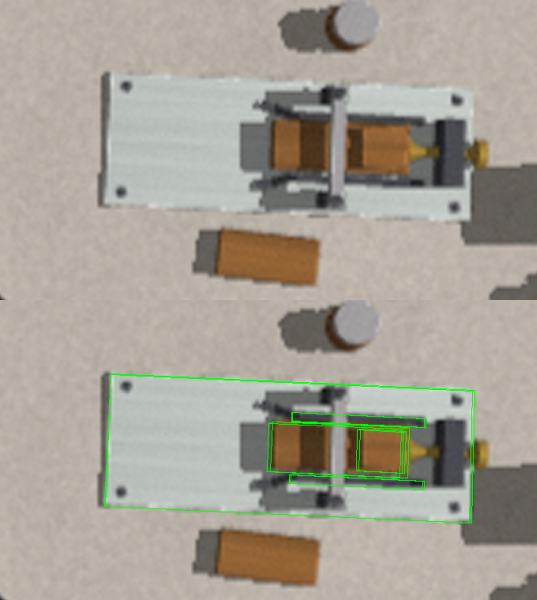

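View pics/f_scene.png

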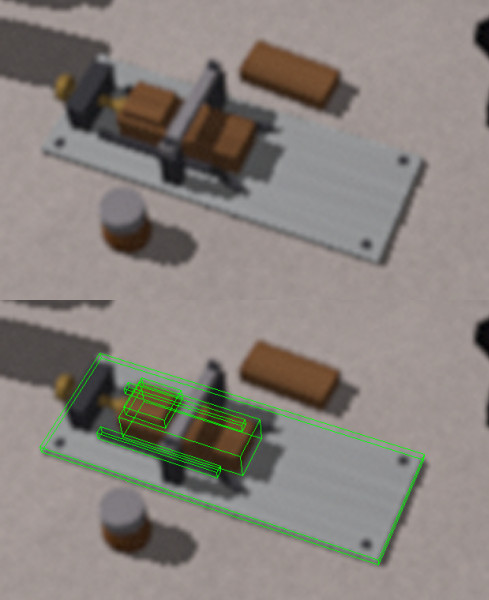

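The block lies flat in the lane, its crown past the bar, nose on the screw. The slab and jar are unmoved and the arm is clear.

```bash
python3 -c "
from plant import arm
print(arm.read_state()['time'],arm.hand_in())"
```

```text
the job is handed in; nothing more can be done
30.575 None
```

The job is handed in at 30.6 s of the 62 s allowed. The block lies flat against the brass stop screw and the gripper has let go of it.

**What I did:** I gripped the block across its width and set it flat on the entry end, crown towards the bar. I let go there, then pushed it down the lane on its tail end with the fingers shut.

- **Slide:** drag was about 2 N or less until the screw. I read forces at the end of each move, and none suggested jamming or a bump against the bridge.
- **Contact:** the block met the screw with its origin at about gauge x = +5.
- **Push:** I brought the push up to 9–11 N and held it there for more than 3 s. The highest push I read was 10.8 N.

**Last checks:** the final top and scene pictures show the block straight between the rails, crown past the bar and nose on the screw. The slab and jar look unmoved. I did not compare the other bystanders before and after, but the arm kept clear of them.

**Disagreements:**
- The arm hid the point of contact from the top camera, so I found the screw by feel.
- I had estimated the screw face at about gauge x = +64; the contact put it at about +65.
- There was a sideways force of 2–2.5 N during the hold.
- The 9–11 N is the force at the wrist. The push on the screw itself may have been 1–2 N lower because of the block's friction.

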